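# Swap the buffer dam in a gel tank for a fresh gel cassette

## Task

The gel tank still has its dark grey buffer dam in one of the two slots. First move the dam to the empty slot of the white draining rack (the one with the yellow strip on its floor), then slide the gel cassette with the green comb down into the freed tank slot, its green comb face towards the middle of the tank. Seat both plates upright and fully home, lower the green cassette gently because it is glass, let go, and do not disturb the other two plates or the bottles and boxes around.

Things in the scene. Friction and masses are not known exactly. Their poses are not given: they have to be found in the camera images.
- tank: fixed clear-walled gel tank, 148 (x) x 118 (y) x 67 high, origin under its centre; two upright slots at its x = -32 and +32, each 12 (x) x 103 (y), floor 6 above the bench, straight guides to 56, mouths flaring to about 20 x 111 at 67; guides hold only the outer 10 mm at each end of a plate, the middle is open; between the slots a white core 34 high
- tank_slot_a (a point): centre of the floor of the tank slot at tank x = -32; axes as the tank
- tank_slot_b (a point): centre of the floor of the tank slot at tank x = +32; axes as the tank
- tank_middle (a point): middle of the tank, halfway between the slots, at the height of the slot floors
- rack: fixed white draining rack, 176 (x) x 118 (y), origin under its centre, at bench level; three slots at x = -60, 0, +60 of its frame, each of the same size and height as the tank's (floor 6, straight guides to 56, flares to 67)
- strip: yellow strip 10 x 84 x 2 fixed on the floor of the empty rack slot; origin at the centre of its underside, 6 above the bench; x across the slot, y along it; a plate set there stands on it with its bottom 8 above the bench
- dam_grey: buffer dam: plain dark grey plate, 100 wide (its y) x 100 tall (z) x 10 thick (x), origin at the centre of its bottom edge, z up; 0.12 kg; at the start it stands in one of the tank slots, its top 106 above the bench; both faces alike
- gel_green: gel cassette to load: white plate with a green comb and green side strips on its -x face only (the green laps over that half of the top edge; other face plain white), 100 wide (its y) x 100 tall (z) x 10 thick (x), origin at the centre of its bottom edge, z up; about 0.15 kg; at the start in one of the rack slots
- gel_green_comb (a point): centre of the green comb on the -x face of gel_green, 88 above its bottom edge
- gel_orange: gel cassette already loaded, stays in its tank slot: white plate with an orange comb on both faces, 100 wide (its y) x 100 tall (z) x 10 thick (x), origin at the centre of its bottom edge, z up
- plate_blue: plain blue plate, stays in its rack slot, 100 wide (its y) x 100 tall (z) x 10 thick (x), origin at the centre of its bottom edge, z up
- reagent_a: bottle with a blue cap, 42 diameter x 92 high, origin at the centre of its underside; bystander
- reagent_b: bottle with a red cap, 34 diameter x 78 high, origin at the centre of its underside; bystander
- cuvette_rack: pale cuvette rack, 40 (x) x 126 (y) x 68 high, origin at the centre of its underside; bystander
- tip_box_blue: blue pipette tip box with clear lid, 90 (x) x 126 (y) x 114 high, origin at the centre of its underside; bystander
Mind the look-alikes: they are no part of the job. What is shaped like the gel_green but red is not meant.

How it is judged:
By the outcome, as a careful person would: the job done as asked, in the order asked, and still so for the second after the job is handed in, with the robot touching nothing.
It also fails if it takes over 64 s, if anything falls off the work surface, if the arm or the gripper's body presses on something with over 40 N, if the wrist force passes 120 N, or if a joint passes its speed limit or range.

## Robot

A 6-joint arm with a two-finger parallel gripper is mounted at the origin on a cart in front of the work surface, level with it; the furniture and walls round the work are solid. World frame = base frame: x ahead of the robot, y to its left, z up, the work surface at z = 0. Lengths are in mm, angles in rad, forces in N, time in s.
With the tool pointing down it reaches from about 300 to 775 mm from the base axis. Payload 14.6 kg.
Tool frame: the origin (TCP) lies on the centre line of the jaws, within the pads' length; the fingertips stand 11 mm ahead of it and the grasp point (between the pads) lies 8 mm behind it; x points along the fingers, y is the direction in which the jaws open and shut, and the axes are right-handed (so a half turn about x gives the same grasp; the last joint's range is limited). The gripper opens to 94 mm and grips with 3 to 60 N. Pads are 16 mm wide; open, the fingers measure 119 mm over their backs; the gripper's body (75 mm by 177 mm) begins 78 mm behind the grasp point.
Start: joints at [1.063, 0.3, 1.521, -0, 1.321, -0.067], TCP at [234.661, 497.417, 216.446] pointing down, gripper open.
Joint ranges: [-3.03, 3.03], [-0.79, 2.21], [0.23, 2.52], [-1.04, 4.18], [0, 3.07], [-2.55, 2.55]. Speed limits (rad/s): [2.22, 2.22, 2.57, 3.14, 3.14, 3.14].

## Interface

Orientations are given as [roll, pitch, yaw] about the fixed x, y, z axes, in that order (R = Rz(yaw) Ry(pitch) Rx(roll)).
In Python, from cell import manip gives the robot as it stands.
- The arm moves only by the shell command python3 -m handwheel 'ROWS' [OPENING] [FORCE]. ROWS is JSON, a list of rows, each a list of 2 entries, a list of its own where there are three numbers: the shift along the tool's x, y, z in mm, then the turn about the tool's x in rad. In form: [[[x, y, z], spin], ...]. A call has exactly 10 rows; each row shifts and turns the commanded pose from where the row before left it, along the tool's axes as they then stand; what a row does not reach is not made up. A row lasts 1/8 s, in which the tool goes at most 62.5 mm and 10.7 degrees, less where a joint would pass 70% of its speed; a pose out of reach is approached as far as the arm can. A call with a gripper value outside its range is refused whole. OPENING is the closure in counts, from 0 (fully open) to 255 (shut), set as the call begins (- or left out, the last holds). The fingers move at their own pace and stop on an object; FORCE is the grip in N (left out, the last holds). Time passes only in rows, so rows that do not move let the fingers close, or fill a call up. It gives the time, the measured TCP pose, the force and the opening at its end, in the units of the state.
- manip.read_state(): the state, without advancing time (a new reading comes with each control period).
- manip.camera(name): name is "scene" or "top" or "wrist"; returns a dict with "pixels" (384x512x3 uint8, red, green, blue), "z_map" (384x512 float32, mm along the optical axis (not along the pixel's ray), 0 where there is no reading), "mtx" (3x3 intrinsics, pixels), "xyz" and "orientation" of the camera in the world. Camera axes: x right, y up, looking along -z (the intrinsics and any distortion apply to the point x, -y, -z); pixel columns grow to the right and rows downward; lengths in mm; the calibration is good to about 2 mm. A picture is of the moment at which its call begins.
- manip.sign_off(): hands the job in, once; it reports no verdict.
Trained networks look in the newest picture that a camera, given by its name, has taken for a name from the list of things; names that differ only in an ending like _2 or _b are one class to them, and where a whole thing is asked for, a point or a joint stands for the part that bears it (a point fixed in the world has none). Each returns a list of dicts, best first, with "confidence" (0 to 1); they miss things now and then, are a little off and sometimes report something else, mostly with a low value. They report only what shows in the picture. A call takes as long as a camera call. They do not tell look-alikes from the thing itself.
- manip.cut_out(target, camera): "region" (384x512 bool, what is visible of it) and "centre" ([column, row] in pixels, amid what is visible of it).
The state is a dict: "clock": time; "joints": joint angles; "qd": joint speeds; "effort": joint torques, N m; "eef_pos": TCP position; "eef_rot": TCP orientation; "wrist_force": force on the tool from outside, world axes, zero at the start; "moment": the same for the moment, N m; "finger_gap": finger opening in mm.
Only numpy, scipy, OpenCV 4.12 (cv2) and the standard library are available. Lean on these libraries where they do the work, as an engineer would, in place of code of your own. Each camera call takes 0.05 s, during which the arm holds its last target. There are 200 camera calls.

## Working session

There is one attempt and no reset: what is moved stays moved. The work goes in short steps, Python scripts to look and compute and a shell command to move; the robot and the scene stay as the last step left them, time stands still between calls to the robot, and variables do not carry over. Pictures are saved under pics/ and viewed, about 8 in all and at most 12, crops included, and the job is handed in when it is done.

```bash
ls; mkdir -p pics; cat > h.py <<'E'
import numpy as np, cv2
from scipy.spatial.transform import Rotation as R
from cell import manip
def pts(c):
    K=np.array(c["mtx"]); z=c["z_map"]; v,u=np.mgrid[0:384,0:512]
    P=np.stack([(u-K[0,2])/K[0,0]*z,-(v-K[1,2])/K[1,1]*z,-z],-1)
    o=np.array(c["orientation"]); 
    M=o if o.shape==(3,3) else R.from_euler("xyz",o).as_matrix()
    return P@M.T+np.array(c["xyz"])
def save(c,n,box=None,s=1):
    im=c["pixels"][...,::-1]
    if box: im=im[box[1]:box[3],box[0]:box[2]]
    cv2.imwrite("pics/"+n,cv2.resize(im,None,fx=s,fy=s,interpolation=cv2.INTER_CUBIC))
E
python3 - <<'E'
from h import *
print({k:np.round(v,3).tolist() for k,v in manip.read_state().items()})
ims=[]
for n in ["scene","top"]:
    c=manip.camera(n); np.save(n+".npy",c,allow_pickle=True); save(c,n+".png",s=1.5); print(n,c["xyz"],c["orientation"],c["mtx"])
    p=pts(c)
    for t in ["tank","rack","strip","dam_grey","gel_green","gel_orange","plate_blue","reagent_a","reagent_b","cuvette_rack","tip_box_blue"]:
        for d in manip.cut_out(t,n)[:2]:
            q=p[d["region"]&(c["z_map"]>0)]
            print(t,round(d["confidence"],2),np.round(d["centre"]),d["region"].sum(),np.round(np.median(q,0)) if len(q) else None, np.round(np.percentile(q,[3,97],axis=0)).tolist() if len(q) else None)
E
```

```text
pics
{'clock': 0.0, 'joints': [1.063, 0.3, 1.522, -0.0, 1.321, -0.067], 'qd': [-0.0, -0.001, 0.001, 0.0, 0.001, 0.001], 'effort': [0.0, -53.181, -35.273, 0.071, 0.024, -0.0], 'eef_pos': [234.547, 497.198, 215.875], 'eef_rot': [-1.622, 1.57, -2.063], 'wrist_force': [0.721, 0.079, 0.739], 'moment': [-0.015, 0.027, 0.034], 'finger_gap': 94.401}
scene [-216.31014369 -383.51701466 1172.39002357] [ 0.70043102 -0.0077851  -1.09332158] [[470.7357749    0.         262.16535238]
 [  0.         470.7357749  194.45667826]
 [  0.           0.           1.        ]]
tank 0.6 [209. 232.] 1030 [426. 133.  36.] [[396.0, 110.0, -1.0], [552.0, 225.0, 62.0]]
rack 0.79 [308. 278.] 1380 [ 438. -201.    6.] [[399.0, -253.0, -1.0], [536.0, -144.0, 62.0]]
rack 0.3 [315. 258.] 716 [ 481. -197.   68.] [[478.0, -242.0, 11.0], [488.0, -152.0, 106.0]]
dam_grey 0.8 [203. 200.] 559 [504. 175.  72.] [[497.0, 130.0, 22.0], [514.0, 223.0, 105.0]]
gel_green 0.98 [347. 176.] 692 [ 812. -163.   55.] [[807.0, -208.0, 2.0], [818.0, -115.0, 98.0]]
gel_green 0.8 [315. 258.] 740 [ 481. -198.   67.] [[478.0, -242.0, 10.0], [48
[... 1693 characters left out ...]
.0, 0.0], [551.0, 234.0, 66.0]]
gel_orange 0.47 [203. 240.] 103 [448. 173. 105.] [[440.0, 126.0, 34.0], [456.0, 214.0, 112.0]]
plate_blue 0.63 [306. 217.] 48 [ 547. -185.  106.] [[543.0, -233.0, 101.0], [550.0, -149.0, 111.0]]
reagent_a 0.52 [255. 206.] 75 [578.  -0.  63.] [[564.0, -15.0, 38.0], [595.0, 14.0, 81.0]]
reagent_b 0.52 [255. 206.] 75 [578.  -0.  63.] [[564.0, -15.0, 38.0], [595.0, 14.0, 81.0]]
cuvette_rack 0.68 [373. 233.] 432 [ 494. -413.   67.] [[477.0, -479.0, 25.0], [513.0, -355.0, 72.0]]
tip_box_blue 0.79 [122. 224.] 1116 [494. 436. 112.] [[454.0, 386.0, 1.0], [535.0, 504.0, 118.0]]
tip_box_blue 0.52 [252. 204.] 65 [581.  -0.  65.] [[567.0, -14.0, 55.0], [596.0, 11.0, 81.0]]
```

View pics/scene.png

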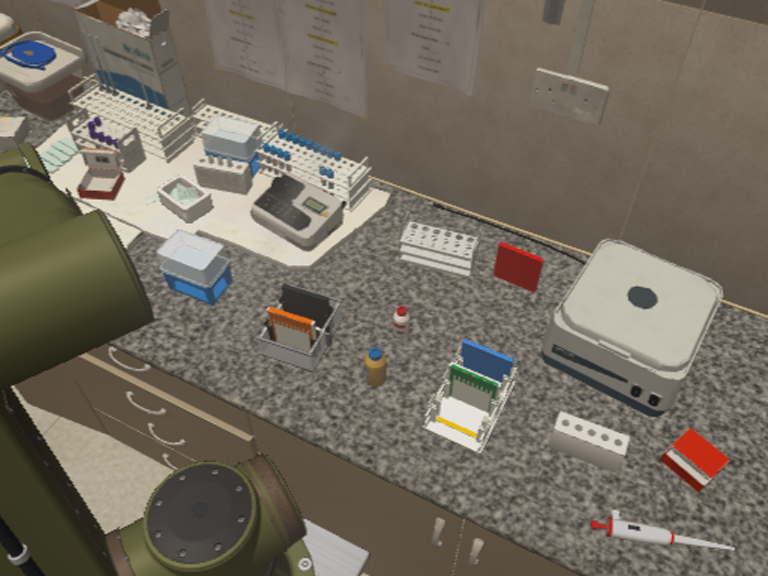

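View pics/top.png

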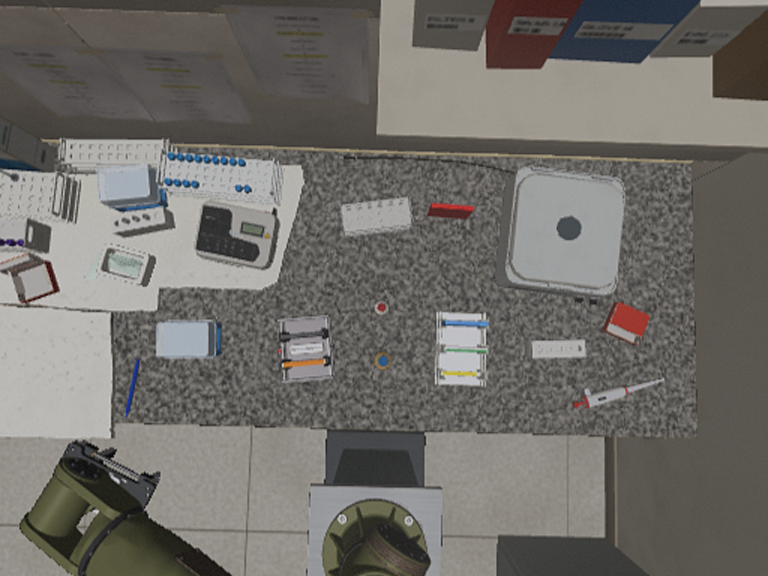

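The orange cassette is in the near tank slot (303,365 in top.png) and the dam is in the far one (304,335). The rack, near to far, holds the yellow strip (462,374), the green cassette (462,350) and the blue plate (462,323).

There are two candidates for gel_green, in scene.png coordinates: (472,387) has a green comb and stands in the rack, so it fits. (519,267) is red and free-standing, so it is the look-alike. I'll confirm with a crop while measuring.

```bash
python3 - <<'E'
from h import *
s=manip.read_state(); M=R.from_euler("xyz",s["eef_rot"]).as_matrix(); print("tool axes cols\n",M.round(3))
for n in ["scene","top"]:
    c=np.load(n+".npy",allow_pickle=True).item(); p=pts(c); c_=c["pixels"].astype(float)
    for nm,x,y in [("dam",510,175),("orange",445,172),("green",486,-195),("blue",546,-195)]:
        m=(abs(p[...,0]-x)<22)&(abs(p[...,1]-y)<65)&(p[...,2]>97)&(p[...,2]<112)
        q=p[m]
        if len(q)<10: print(n,nm,len(q)); continue
        l=cv2.fitLine(q[:,:2].astype(np.float32),cv2.DIST_HUBER,0,.01,.01).ravel()
        e=np.percentile(q[:,1],[3,97])
        print(n,nm,len(q),"ymid",e.round(),"xmid",(l[2]+(e.mean()-l[3])*l[0]/l[1]).round(1),"yaw deg",np.degrees(np.arctan(-l[0]/l[1])).round(2),"z",np.median(q[:,2]).round(1))
    for nm,x,y,zr in [("tank",479,175,(55,70)),("rack",487,-195,(55,70))]:
        m=(abs(p[...,0]-x)<110)&(abs(p[...,1]-y)<80)&(p[...,2]>zr[0])&(p[...,2]<zr[1])
        q=p[m][:,:2].astype(np.float32); print(n,nm,len(q),cv2.minAreaRect(q))
c=np.load("scene.npy",allow_pickle=True).item(); im=c["pixels"][...,::-1]
a=cv2.resize(im[215:305,275:350],None,fx=5,fy=5,interpolation=2); b=cv2.resize(im[180:255,165:240],None,fx=5,fy=5,interpolation=2); b=cv2.copyMakeBorder(b,0,75,0,0,0)
cv2.imwrite("pics/crop.png",np.hstack([a,b]))
E
```

```text
tool axes cols
 [[ 0.     0.427  0.904]
 [ 0.     0.904 -0.427]
 [-1.     0.     0.   ]]
scene dam 114 ymid [130. 225.] xmid 505.6 yaw deg 5.93 z 102.2
scene orange 142 ymid [124. 217.] xmid 441.4 yaw deg 5.56 z 103.0
scene green 159 ymid [-243. -150.] xmid 482.2 yaw deg 0.3 z 102.7
scene blue 141 ymid [-243. -150.] xmid 543.7 yaw deg 0.41 z 102.4
scene tank 369 ((475.20184326171875, 172.97738647460938), (153.24301147460938, 122.06771850585938), 7.360518932342529)
scene rack 372 ((484.1893310546875, -195.5943603515625), (143.84999084472656, 115.8470687866211), 0.1611030250787735)
top dam 84 ymid [134. 225.] xmid 510.0 yaw deg 7.26 z 105.3
top orange 97 ymid [126. 218.] xmid 446.8 yaw deg 7.16 z 105.5
top green 90 ymid [-239. -148.] xmid 488.7 yaw deg 1.23 z 105.9
top blue 88 ymid [-242. -148.] xmid 548.0 yaw deg -0.75 z 106.0
top tank 236 ((478.351318359375, 174.84671020507812), (149.81202697753906, 123.5969467163086), 6.634701251983643)
top rack 125 ((488.33563232421875, -196.07681274414062), (115.88224029541016, 144.60362243652344), 89.69982147216797)
```

View pics/crop.png

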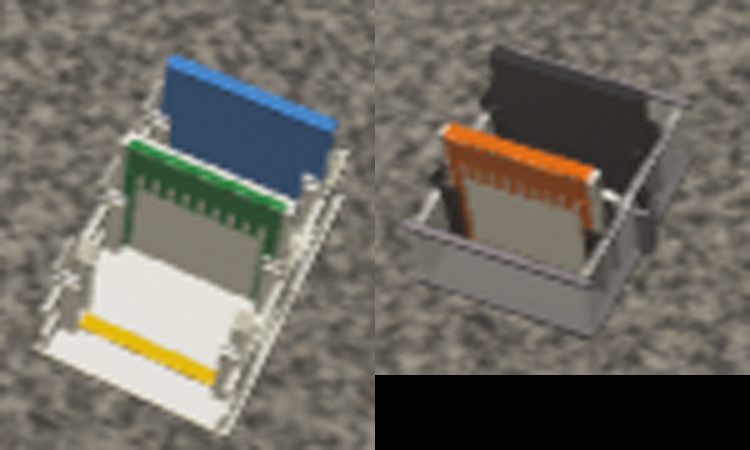

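Confirmed: left crop, green comb plate in the middle slot with the comb facing the robot (−x) and the yellow strip slot empty. Right crop, dark dam in the far slot. In the tank the green also has to face −x. Now moving above the dam.

```bash
python3 -m handwheel '[[[0,-21.4,48],0],[[0,-21.4,48],0],[[0,-21.4,48],0],[[0,-21.4,48],0],[[0,-21.4,48],0],[[0,-21.4,48],0],[[0,-21.4,48],0],[[0,-21.4,48],0],[[0,0,0],0.18],[[0,0,0],0.18]]' 0
python3 -m handwheel '[[[0,0,0],0.18],[[0,0,0],0.18],[[0,0,0],0.18],[[0,0,0],0.11],[[0,0,0],0],[[0,0,0],0],[[0,0,0],0],[[0,0,0],0],[[0,0,0],0],[[0,0,0],0]]' 110
cat >> h.py <<'E'
def go(x,y,z,yaw):
    "tool-frame shift from the measured pose to TCP x,y,z with tool y at yaw deg; spin applied after"
    s=manip.read_state(); M=R.from_euler("xyz",s["eef_rot"]).as_matrix()
    a=np.degrees(np.arctan2(M[1,1],M[0,1])); d=M.T@(np.array([x,y,z])-s["eef_pos"])
    print("t",round(s["clock"],2),"pos",np.round(s["eef_pos"],1),"yaw",a.round(2),"tilt",(M[:,0]*57.3).round(2)[:2],"shift",d.round(1),"spin",np.radians((a-yaw+90)%180-90).round(3),"F",np.round(s["wrist_force"],1),"gap",round(s["finger_gap"],1))
def bars(c,z=(97,112),box=None):
    "top edges in view"
    p=pts(c); x0,x1,y0,y1=box
    m=(p[...,0]>x0)&(p[...,0]<x1)&(p[...,1]>y0)&(p[...,1]<y1)&(p[...,2]>z[0])&(p[...,2]<z[1])
    q=p[m]
    if len(q)<10: return print(len(q))
    r=cv2.minAreaRect(q[:,:2].astype(np.float32)); l=cv2.fitLine(q[:,:2].astype(np.float32),cv2.DIST_HUBER,0,.01,.01).ravel()
    print(len(q),"rect",np.round(r[0],1),np.round(r[1],1),round(r[2],2),"lineyaw",np.degrees(np.arctan(-l[0]/l[1])).round(2),"z",np.median(q[:,2]).round(1))
E
python3 - <<'E'
from h import *
go(509,178,216,7)
c=manip.camera("wrist"); np.save("w1.npy",c,allow_pickle=True); save(c,"w1.png",s=1.5); print(c["xyz"],c["orientation"])
bars(c,box=(485,535,100,260)); bars(c,box=(420,470,100,260))
for d in manip.cut_out("dam_grey","wrist")[:2]:print(d["confidence"],d["centre"],d["region"].sum())
E
```

```text
clock: 2.45
eef_pos: [509.2, 178.1, 216.3]
eef_rot: [-2.175, 1.571, -2.983]
wrist_force: [0.6, -0.4, -0.2]
finger_gap: 94.3
clock: 3.7
eef_pos: [508.9, 178.8, 216.5]
eef_rot: [2.054, 1.571, 0.603]
wrist_force: [-0.2, 0.2, 0.1]
finger_gap: 53.4
t 3.7 pos [508.9 178.8 216.5] yaw 6.89 tilt [0. 0.] shift [0.5 0.  0.8] spin -0.002 F [-0.2  0.2  0.1] gap 53.4
[499.12421451 251.53085385 384.4000848 ] [-0.25416036  0.00081516  0.11960707]
1144 rect [507.3 180.8] [  9.8 100.2] 6.72 lineyaw 6.85 z 105.6
1214 rect [443.6 177. ] [11.1 93.1] 6.51 lineyaw 5.78 z 106.1
0.8 [255.6, 188.3] 1220
```

View pics/w1.png

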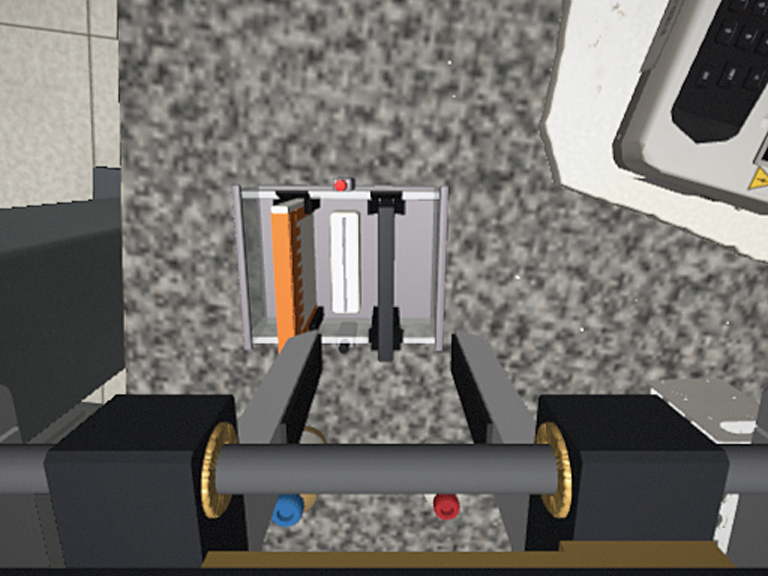

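The wrist view shows the dam (386,275) centred between the fingers, orange at (287,275). The dam fit agrees: (507.3, 180.8), yaw 6.7°. Next I descend and grip.

```bash
python3 -m handwheel '[[[10,-1.3,-1.9],0],[[15,0,0],0],[[18,0,0],0],[[18,0,0],0],[[18,0,0],0],[[18,0,0],0],[[18,0,0],0],[[14,0,0],0],[[9,0,0],0],[[0,0,0],0]]' 
python3 -m handwheel '[[[0,0,0],0],[[0,0,0],0],[[0,0,0],0],[[0,0,0],0],[[0,0,0],0],[[0,0,0],0],[[0,0,0],0],[[0,0,0],0],[[0,0,0],0],[[0,0,0],0]]' 255 25
python3 -c "
from h import *
go(507.4,180.6,78,6.8);print(manip.read_state()['moment'])"
```

```text
clock: 5.05
eef_pos: [507.2, 180.4, 77.9]
eef_rot: [-1.384, 1.57, -2.835]
wrist_force: [1.1, 0.0, -0.1]
finger_gap: 53.3
clock: 6.3
eef_pos: [507.5, 180.5, 78.5]
eef_rot: [1.59, 1.571, 0.139]
wrist_force: [2.3, 1.8, -0.3]
finger_gap: 9.8
t 6.3 pos [507.5 180.5  78.5] yaw 6.87 tilt [0.01 0.  ] shift [ 0.5 -0.1 -0.1] spin 0.001 F [ 2.3  1.8 -0.3] gap 9.8
[-0.00319937 -0.39359498 -0.02498552]
```

```bash
python3 -m handwheel '[[[-5,0,0],0],[[-8,0,0],0],[[-12,0,0],0],[[-15,0,0],0],[[-18,0,0],0],[[-18,0,0],0],[[-18,0,0],0],[[-14,0,0],0],[[-8,0,0],0],[[0,0,0],0]]' 
python3 -m handwheel '[[[0,-5,19],0],[[0,-10,38],0],[[0,-10,38],0],[[0,-10,38],0],[[0,-10,38],0],[[0,-10,38],0],[[0,-10,38],0],[[0,-9,37],0],[[0,-5,19],0.06],[[0,0,0],0.056]]' 
python3 - <<'E'
from h import *
go(465,-130,195,0.2)
c=manip.camera("wrist"); np.save("w2.npy",c,allow_pickle=True); save(c,"w2.png",s=1.5); print(c["xyz"],c["orientation"])
bars(c,box=(475,500,-270,-135)); bars(c,box=(530,560,-270,-135))
p=pts(c)
for t in ["strip","gel_green","rack"]:
  for d in manip.cut_out(t,"wrist")[:2]:
    q=p[d["region"]&(c["z_map"]>0)]; print(t,d["confidence"],d["centre"],d["region"].sum(),np.percentile(q,[3,50,97],axis=0).round(1).tolist())
m=(p[...,2]>60)&(p[...,2]<72)&(p[...,0]>380)&(p[...,0]<600)&(p[...,1]<-125)&(p[...,1]>-265); print(cv2.minAreaRect(p[m][:,:2].astype(np.float32)))
E
```

```text
clock: 7.55
eef_pos: [507.4, 180.5, 194.8]
eef_rot: [1.807, 1.57, 0.356]
wrist_force: [0.3, -0.5, -1.8]
finger_gap: 9.8
clock: 8.8
eef_pos: [464.1, -131.7, 193.8]
eef_rot: [-1.729, 1.57, 2.983]
wrist_force: [0.1, 0.8, -1.2]
finger_gap: 9.7
t 8.8 pos [ 464.1 -131.7  193.8] yaw -0.02 tilt [-0.07  0.01] shift [-1.2  0.9 -1.7] spin -0.004 F [ 0.1  0.8 -1.2] gap 9.7
[463.27260798 -58.45471711 361.77593509] [-0.2540768   0.00214335 -0.00085663]
155 rect [ 485.1 -152.2] [ 9.9 16.4] 0.83 lineyaw 31.18 z 105.4
680 rect [ 545.  -168.9] [49.5 10.5] 89.55 lineyaw -0.85 z 105.3
strip 0.49 [228.6, 214.9] 236 [[420.6, -199.2, 6.4], [424.4, -178.9, 7.7], [430.3, -156.1, 9.8]]
strip 0.2 [337.9, 234.3] 1988 [[540.0, -219.3, 12.0], [540.4, -173.1, 79.4], [548.7, -144.4, 106.3]]
gel_green 0.8 [279.6, 211.5] 370 [[479.8, -174.0, 29.3], [483.6, -145.5, 90.1], [489.7, -144.1, 106.5]]
rack 0.61 [290.9, 205.7] 6469 [[400.4, -234.6, 3.8], [503.1, -161.7, 6.3], [558.8, -135.7, 66.9]]
((485.4251708984375, -193.57167053222656), (146.1183624267578, 114.20947265625), 0.14797213673591614)
```

View pics/w2.png

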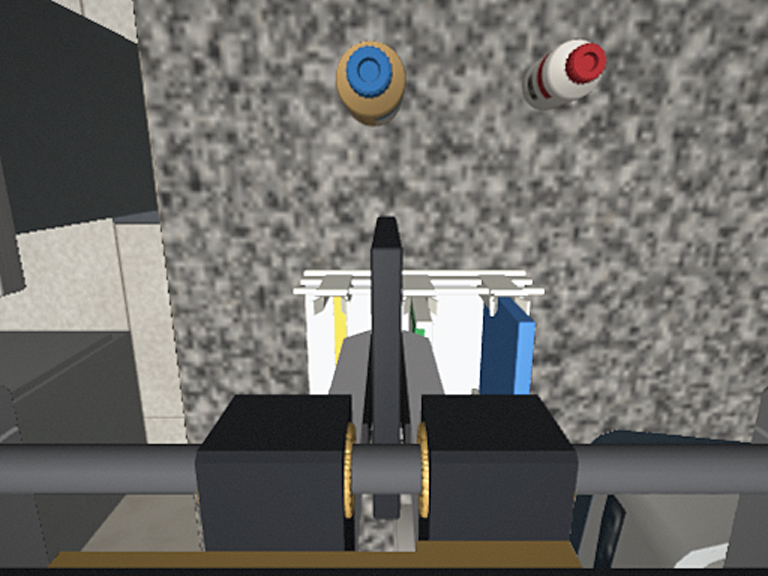

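The wrist view is partly blocked by the held dam. It still gives the rack's x (green 485, blue 545, strip ~425), a centre y of about −194 and yaw ≈0. Next I go above the strip slot and lower to the mouth.

```bash
python3 -m handwheel '[[[0,-4,7],0],[[0,-10,16],0],[[0,-11,17],0],[[0,-9,14],0],[[0,-4.8,8.3],0],[[10,0,0],0],[[15,0,0],0],[[15,0,0],0],[[10,0,0],0],[[0,0,0],0]]' 
python3 - <<'E'
from h import *
go(425.3,-194,80,0.1)
c=manip.camera("wrist"); p=pts(c)
m=(p[...,2]>60)&(p[...,2]<72)&(p[...,0]>380)&(p[...,0]<600)&(p[...,1]<-125)&(p[...,1]>-265); print(cv2.minAreaRect(p[m][:,:2].astype(np.float32)))
bars(c,box=(475,500,-270,-135)); bars(c,box=(530,560,-270,-135)); bars(c,z=(165,180),box=(410,440,-270,-120))
m=(abs(p[...,0]-485)<5)&(abs(p[...,2]-106)<3)&(p[...,1]<-120); print(p[m][:,1].max(),p[m][:,1].min())
E
```

```text
clock: 10.25
eef_pos: [426.5, -192.0, 143.6]
eef_rot: [-2.087, 1.569, 2.629]
wrist_force: [0.1, 0.2, -1.3]
finger_gap: 9.7
t 10.25 pos [ 426.5 -192.   143.6] yaw 0.24 tilt [-0.08  0.04] shift [63.6 -1.1  2.1] spin 0.003 F [ 0.1  0.2 -1.3] gap 9.7
((485.50958251953125, -194.26547241210938), (115.0230941772461, 145.6647186279297), 89.91419982910156)
1935 rect [ 485. -186.] [83.5 11.1] 89.98 lineyaw -0.27 z 105.6
2613 rect [ 544.9 -194.5] [100.2  11.5] 89.77 lineyaw -0.2 z 105.2
3562 rect [ 423.6 -191.3] [99.7 29.5] 80.7 lineyaw 0.24 z 170.8
-144.2737125934541 -224.54226100635134
```

```bash
python3 -m handwheel '[[[0,-1.2,2.6],0.005],[[0,0,0],0],[[5,0,0],0],[[7,0,0],0],[[7,0,0],0],[[7,0,0],0],[[8,0,0],0],[[8,0,0],0],[[6,0,0],0],[[0,0,0],0]]' 
python3 -c "
from h import *
go(425.2,-194.6,80.4,0);print(manip.read_state()['moment'])"
```

```text
clock: 11.55
eef_pos: [425.4, -194.8, 96.1]
eef_rot: [-2.159, 1.57, 2.553]
wrist_force: [-0.3, 0.5, -1.7]
finger_gap: 10.0
t 11.55 pos [ 425.4 -194.8   96.1] yaw -0.06 tilt [-0.02  0.02] shift [15.7 -0.2 -0.2] spin -0.001 F [-0.3  0.5 -1.7] gap 10.0
[-0.02097192  0.08012828  0.05929293]
```

Inside the guides with essentially no force. Lowering the last 16 mm.

```bash
python3 -m handwheel '[[[3,0,0],0],[[3,0,0],0],[[3,0,0],0],[[2.5,0,0],0],[[1.5,0,0],0],[[1,0,0],0],[[1,0,0],0],[[0.5,0,0],0],[[0.5,0,0],0],[[0,0,0],0]]' 
python3 -c "
from h import *
go(425.2,-194.6,80.4,0);print(manip.read_state()['moment'])"
```

```text
clock: 12.8
eef_pos: [425.5, -194.9, 80.5]
eef_rot: [1.017, 1.571, -0.555]
wrist_force: [0.6, 0.1, -1.0]
finger_gap: 10.0
t 12.8 pos [ 425.5 -194.9   80.5] yaw -0.06 tilt [ 0. -0.] shift [ 0.1 -0.3 -0.3] spin -0.001 F [ 0.6  0.1 -1. ] gap 10.0
[-0.07159858  0.06403625  0.04011344]
```

```bash
python3 -m handwheel '[[[0.5,0,0],0],[[0.4,0,0],0],[[0.3,0,0],0],[[0,0,0],0],[[0,0,0],0],[[0,0,0],0],[[0,0,0],0],[[0,0,0],0],[[0,0,0],0],[[0,0,0],0]]' 

```

```text
clock: 14.05
eef_pos: [425.6, -194.9, 80.4]
eef_rot: [0.897, 1.57, -0.675]
wrist_force: [-6.5, 3.3, 17.1]
finger_gap: 9.9
```

Contact at 17 N at exactly the strip height, so it is seated. Releasing and lifting.

```bash
python3 -m handwheel '[[[-0.8,0,0],0],[[0,0,0],0],[[0,0,0],0],[[0,0,0],0],[[0,0,0],0],[[0,0,0],0],[[-10,0,0],0],[[-30,0,0],0],[[-40,0,0],0],[[-35,0,0],0]]' 110
python3 - <<'E'
from h import *
go(485.2,-194.6,195,0)
c=manip.camera("wrist"); np.save("w3.npy",c,allow_pickle=True); save(c,"w3.png",s=1.5)
for x in (425,485,545): bars(c,box=(x-18,x+18,-270,-120))
E
```

```text
clock: 15.3
eef_pos: [425.5, -194.8, 197.2]
eef_rot: [1.092, 1.57, -0.48]
wrist_force: [-0.8, 0.2, -0.3]
finger_gap: 53.2
t 15.3 pos [ 425.5 -194.8  197.2] yaw -0.06 tilt [ 0.05 -0.03] shift [ 2.3 59.7 -0.3] spin -0.001 F [-0.8  0.2 -0.3] gap 53.2
1305 rect [ 424.6 -194.4] [99.7  9.8] 89.68 lineyaw -0.53 z 107.6
1201 rect [ 484.9 -186.1] [11.  83.6] 0.02 lineyaw 0.9 z 105.6
1644 rect [ 544.9 -194. ] [99.3 10.8] 89.77 lineyaw 0.01 z 105.3
```

View pics/w3.png

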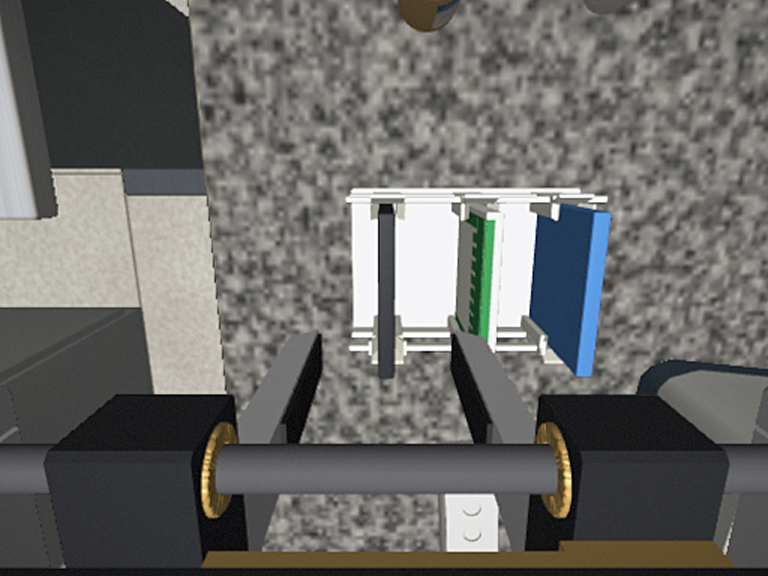

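The dam (386,290) is seated: upright, top 107.6, matching the other plates. The green plate sits at (485,−194). Next I grasp it.

```bash
python3 -m handwheel '[[[0,12,0],0],[[0,24,0],0],[[0,17,0],0],[[0,6.5,0],0],[[15,0,0],0],[[22,0,0],0],[[25,0,0],0],[[25,0,0],0],[[20,0,0],0],[[11,0,0],0]]' 
python3 -c "
from h import *
go(485.1,-194.5,78.5,0)"
```

```text
clock: 16.6
eef_pos: [483.9, -194.6, 75.3]
eef_rot: [-2.007, 1.569, 2.705]
wrist_force: [1.0, -0.1, 0.8]
finger_gap: 53.6
t 16.6 pos [ 483.9 -194.6   75.3] yaw -0.07 tilt [-0.11  0.05] shift [-3.2  1.2 -0.1] spin -0.001 F [ 1.  -0.1  0.8] gap 53.6
```

```bash
python3 -m handwheel '[[[-1.5,0.3,0],0],[[0,0,0],0],[[0,0,0],0],[[0,0,0],0],[[0,0,0],0],[[0,0,0],0],[[0,0,0],0],[[0,0,0],0],[[0,0,0],0],[[0,0,0],0]]' 255 25
python3 -c "
from h import *
go(485.1,-194.5,78.5,0);print(manip.read_state()['moment'])"
```

```text
clock: 17.85
eef_pos: [485.4, -195.0, 78.7]
eef_rot: [1.056, 1.57, -0.515]
wrist_force: [-0.8, -0.0, 5.1]
finger_gap: 9.8
t 17.85 pos [ 485.4 -195.    78.7] yaw -0.06 tilt [ 0.02 -0.01] shift [ 0.2 -0.3 -0.5] spin -0.001 F [-0.8 -0.   5.1] gap 9.8
[0.04168852 0.15412711 0.05631162]
```

```bash
python3 -m handwheel '[[[-5,0,0],0],[[-8,0,0],0],[[-12,0,0],0],[[-15,0,0],0],[[-18,0,0],0],[[-18,0,0],0],[[-18,0,0],0],[[-14,0,0],0],[[-8,0,0],0],[[0,0,0],0]]' 
python3 -m handwheel '[[[0,1.2,-19],0],[[0,2.3,-38],0],[[0,2.3,-41],0],[[0,2.3,-41],0],[[0,2.3,-41],0],[[0,2.3,-41],0],[[0,2.3,-41],0],[[0,2.3,-41],0],[[0,2.3,-41],0],[[0,2,-29],-0.06]]' 
python3 -m handwheel '[[[0,0,0],-0.06],[[0,0,0],0],[[0,0,0],0],[[0,0,0],0],[[10,0,0],0],[[15,0,0],0],[[15,0,0],0],[[8,0,0],0],[[0,0,0],0],[[0,0,0],0]]' 
python3 - <<'E'
from h import *
go(507.5,180.2,78.7,6.87)
c=manip.camera("wrist"); np.save("w4.npy",c,allow_pickle=True); p=pts(c); save(c,"w4.png",s=1.5)
bars(c,box=(420,470,90,270))
s=manip.read_state(); zt=s["eef_pos"][2]+27.3
bars(c,z=(zt-4,zt+4),box=(480,535,90,270))
m=(p[...,2]>60)&(p[...,2]<70)&(abs(p[...,0]-479)<90)&(abs(p[...,1]-177)<80); print(cv2.minAreaRect(p[m][:,:2].astype(np.float32)))
E
```

```text
clock: 19.1
eef_pos: [485.3, -195.0, 194.9]
eef_rot: [0.805, 1.57, -0.766]
wrist_force: [-0.5, 0.4, -2.5]
finger_gap: 9.5
clock: 20.35
eef_pos: [506.3, 180.6, 193.9]
eef_rot: [-1.506, 1.57, -3.016]
wrist_force: [1.1, -0.6, -1.7]
finger_gap: 10.0
clock: 21.6
eef_pos: [507.5, 178.1, 146.9]
eef_rot: [1.743, 1.57, 0.291]
wrist_force: [-0.8, -0.2, -2.3]
finger_gap: 9.8
t 21.6 pos [507.5 178.1 146.9] yaw 6.82 tilt [0.04 0.01] shift [68.2  0.2 -2. ] spin -0.001 F [-0.8 -0.2 -2.3] gap 9.8
2177 rect [443.5 178.3] [11.5 90.6] 6.66 lineyaw 6.7 z 106.0
3380 rect [508.1 179.4] [33.7 98.9] 19.31 lineyaw 6.8 z 174.1
((475.45074462890625, 177.58685302734375), (148.46217346191406, 119.91754913330078), 6.574624538421631)
```

View pics/w4.png

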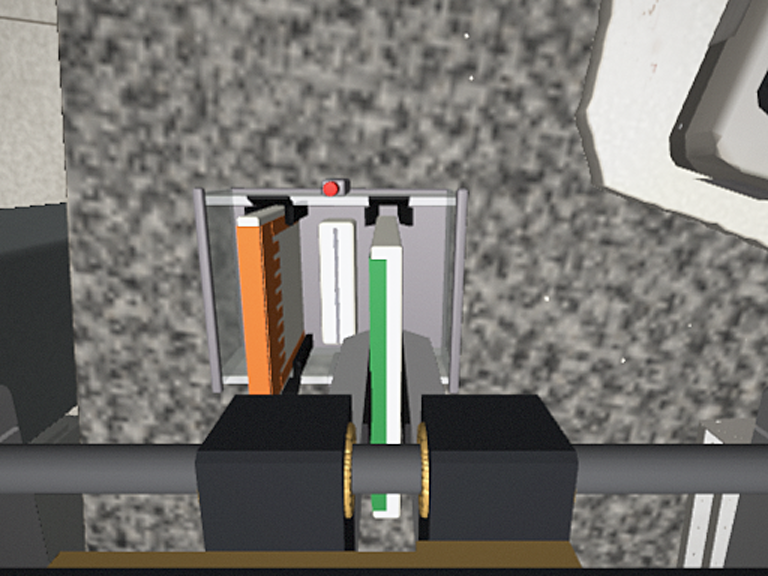

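Green comb (378,380) faces the tank middle, and the plate is 2 mm short in y. I'll correct that and lower slowly.

```bash
python3 -m handwheel '[[[0,0.1,-2],0],[[0,0,0],0],[[4,0,0],0],[[5,0,0],0],[[5,0,0],0],[[5,0,0],0],[[5,0,0],0],[[5,0,0],0],[[4,0,0],0],[[0,0,0],0]]' 
python3 -c "
from h import *
go(507.5,180.2,78.7,6.85);print(manip.read_state()['moment'])"
```

```text
clock: 22.9
eef_pos: [507.3, 180.1, 113.3]
eef_rot: [1.441, 1.57, -0.01]
wrist_force: [3.4, 1.2, -4.1]
finger_gap: 9.7
t 22.9 pos [507.3 180.1 113.3] yaw 6.82 tilt [ 0.02 -0.  ] shift [34.6  0.2 -0.1] spin -0.001 F [ 3.4  1.2 -4.1] gap 9.7
[ 0.1114099  -1.01326431 -0.07507561]
```

```bash
python3 -m handwheel '[[[0,0.5,0],0],[[2,0,0],0],[[4,0,0],0],[[4,0,0],0],[[4,0,0],0],[[4,0,0],0],[[4,0,0],0],[[3,0,0],0],[[2,0,0],0],[[0,0,0],0]]' 
python3 -c "
from h import *
go(507.5,180.2,78.7,6.85);print(manip.read_state()['moment'])"
```

```text
clock: 24.15
eef_pos: [507.6, 180.1, 86.4]
eef_rot: [-1.304, 1.571, -2.756]
wrist_force: [0.8, -0.4, -2.8]
finger_gap: 10.0
t 24.15 pos [507.6 180.1  86.4] yaw 6.82 tilt [-0.01 -0.  ] shift [ 7.7 -0.1 -0.1] spin -0.001 F [ 0.8 -0.4 -2.8] gap 10.0
[-0.02302198 -0.04026328  0.00420486]
```

Centring removed the side force. Final approach is gentle: 7 mm in small steps, then a feel for contact.

```bash
python3 -m handwheel '[[[1,0,0],0],[[1,0,0],0],[[1,0,0],0],[[1,0,0],0],[[0.8,0,0],0],[[0.8,0,0],0],[[0.7,0,0],0],[[0.5,0,0],0],[[0.4,0,0],0],[[0,0,0],0]]' 
python3 -c "
from h import *
go(507.5,180.2,78.7,6.85)"
```

```text
clock: 25.4
eef_pos: [507.6, 180.1, 79.3]
eef_rot: [-1.516, 1.571, -2.968]
wrist_force: [-0.1, 0.4, -1.8]
finger_gap: 9.6
t 25.4 pos [507.6 180.1  79.3] yaw 6.82 tilt [-0.01 -0.  ] shift [ 0.6 -0.1 -0.1] spin -0.001 F [-0.1  0.4 -1.8] gap 9.6
```

```bash
python3 -m handwheel '[[[0.15,0,0],0],[[0.15,0,0],0],[[0.1,0,0],0],[[0.1,0,0],0],[[0,0,0],0],[[0,0,0],0],[[0,0,0],0],[[0,0,0],0],[[0,0,0],0],[[0,0,0],0]]' 

```

```text
clock: 26.65
eef_pos: [507.6, 180.1, 78.8]
eef_rot: [0.395, 1.571, -1.057]
wrist_force: [-0.5, -0.3, -1.7]
finger_gap: 9.7
```

```bash
python3 -m handwheel '[[[0.1,0,0],0],[[0.1,0,0],0],[[0.1,0,0],0],[[0,0,0],0],[[0,0,0],0],[[0,0,0],0],[[0,0,0],0],[[0,0,0],0],[[0,0,0],0],[[0,0,0],0]]' 

```

```text
clock: 27.9
eef_pos: [507.7, 180.1, 78.7]
eef_rot: [1.809, 1.571, 0.357]
wrist_force: [-1.8, -1.0, 5.8]
finger_gap: 10.0
```

The floor is touched at about 6 N. Releasing and retreating.

```bash
python3 -m handwheel '[[[-0.2,0,0],0],[[0,0,0],0],[[0,0,0],0],[[0,0,0],0],[[0,0,0],0],[[0,0,0],0],[[-10,0,0],0],[[-30,0,0],0],[[-40,0,0],0],[[-35,0,0],0]]' 110
python3 -m handwheel '[[[-20,0,0],0],[[-10,0,0],0],[[0,0,0],0],[[0,0,0],0],[[0,0,0],0],[[0,0,0],0],[[0,0,0],0],[[0,0,0],0],[[0,0,0],0],[[0,0,0],0]]'
python3 - <<'E'
from h import *
go(507.5,180.2,200,6.85)
c=manip.camera("wrist"); a=c["pixels"]
bars(c,box=(420,470,90,270)); bars(c,box=(485,535,90,270))
d=manip.camera("scene"); p=pts(d)
print("scene"); 
for x,y in [(423,-196),(482,-196),(543,-196),(505,177),(441,171)]: bars(d,box=(x-20,x+20,y-65,y+65))
e=cv2.resize(d["pixels"][170:320,150:370],None,fx=2.5,fy=2.5,interpolation=2)[:384]
if e.shape[0]<384: e=cv2.copyMakeBorder(e,0,384-e.shape[0],0,0,0)
im=np.hstack([a,e])[...,::-1]; cv2.imwrite("pics/end.png",cv2.resize(im,(800,int(384*800/im.shape[1])),interpolation=3))
E
```

```text
clock: 29.15
eef_pos: [507.7, 180.1, 196.0]
eef_rot: [1.756, 1.57, 0.304]
wrist_force: [0.3, -0.2, 0.0]
finger_gap: 53.6
clock: 30.4
eef_pos: [507.6, 180.1, 223.8]
eef_rot: [1.678, 1.571, 0.226]
wrist_force: [0.1, 0.1, -0.3]
finger_gap: 53.7
t 30.4 pos [507.6 180.1 223.8] yaw 6.82 tilt [0. 0.] shift [23.8 -0.1 -0.1] spin -0.001 F [ 0.1  0.1 -0.3] gap 53.7
1133 rect [443.5 179. ] [11.2 89.1] 6.71 lineyaw 6.21 z 106.1
1097 rect [505.9 181. ] [10.  99.1] 7.01 lineyaw 6.83 z 105.9
scene
180 rect [ 422.9 -196.3] [99.9 14.7] 89.67 lineyaw 0.33 z 104.4
0
148 rect [ 544.1 -196.3] [98.4 17.2] 88.37 lineyaw 1.04 z 102.4
124 rect [504.4 177.4] [ 17.1 100.6] 7.72 lineyaw 6.24 z 102.4
143 rect [443.5 171.2] [ 17.3 100.6] 4.26 lineyaw 5.23 z 102.8
```

View pics/end.png

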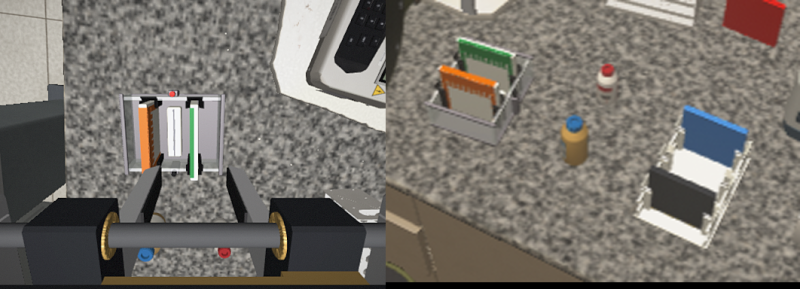

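Both plates are seated: green is in the far tank slot with its comb facing inward and its top at 105.9. The dam is in the strip slot, and orange, blue and the bottles are where they were. Handing in.

```bash
python3 -c "
from cell import manip; print(manip.sign_off())"
```

```text
the job is handed in; nothing more can be done
None
```

I moved the grey dam from the far tank slot into the rack's yellow-strip slot. Then I lowered the green cassette into the freed tank slot with its comb towards the tank middle, let go, backed the arm clear and handed in at about 30 s.

**Last checks:**
- **Green cassette:** its top measured 105.9 mm (106 expected), upright, yaw 6.8–7.0° against the tank's 6.6–6.8°. It touched down at about 6 N.
- **Dam:** its top measured 107.6 mm (108 expected). It touched down at about 17 N.
- **Surroundings:** orange, blue and the bottles looked unmoved in the final picture.

**Disagreements:**
- **Camera offset:** the scene camera read the plates up to about 3.5 mm lower than the wrist camera, and up to 4 mm off sideways on the tank plates (the one 8 mm gap, on orange, comes from its partly hidden wrist view). It did so from the start, so I took this as calibration and viewing-angle error.
- **Green position:** it measured 1.4 mm nearer the robot than the dam had been in the same slot, about what the slot's slack and camera error allow.
- **Side force:** a brief 3.4 N side force while lowering the green cassette went away after a 0.5 mm correction.

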